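# Index the culture carousel, taking up the slack

## Robot

A 6-joint arm with a two-finger parallel gripper is mounted at the origin on the work surface. World frame = base frame: x ahead of the robot, y to its left, z up, the work surface at z = 0. Lengths are in m, angles in degrees, forces in N, time in s.
With the tool pointing down it reaches from about 0.325 to 0.85 m from the base axis. Payload 4.4 kg.
Tool frame: the origin (TCP) lies on the centre line of the jaws, within the pads' length; the fingertips stand 25 mm ahead of it and the grasp point (between the pads) lies 6 mm ahead of it; z points along the fingers, y is the line along which they close (so a half turn about z gives the same grasp; the last joint's range is limited). The gripper opens to 94 mm and grips with 3 to 60 N. Pads are 16 mm wide; open, the fingers measure 119 mm over their backs; the gripper's body (75 mm by 177 mm) begins 78 mm behind the grasp point.
Start: joints at [58.413, 11.837, 88.321, -0, 79.842, -8.623], TCP at [0.224, 0.529, 0.23] pointing down, gripper open.
Joint ranges: [-156.59, 156.59], [-49.26, 127.26], [12.9, 141.05], [-63.56, 243.56], [4.71, 150.69], [-161.64, 161.64]. Speed limits (degrees/s): [159.86, 159.86, 180, 180, 180, 180].

## Interface

Orientations are given as a 3x3 rotation matrix whose columns are the frame's x, y, z axes.
In Python, from plant import * gives the robot as it stands.
- The arm moves only by the shell command python3 -m jog 'ROWS' [FORCE]. ROWS is a JSON object of lists of equal length, an entry for each row: "jaw": the opening, from -1 (shut) to 1 (fully open); "travel": the shift along the tool's x, y, z in cm, a list of three; "rot": the turn, a rotation vector about the tool's x, y, z in degrees, a list of three. In form: {"jaw": [jaw, ...], "travel": [[x, y, z], ...], "rot": [[ax, ay, az], ...]}. A call has 1 to 8 rows; each row is the pose to reach, as a shift and turn from the pose commanded when the call began, along the tool's axes at that moment; what a row does not reach only later rows make up. A row lasts 1/12 s, in which the tool goes at most 41.7 mm and 7.16 degrees, less where a joint would pass 70% of its speed; a pose out of reach is approached as far as the arm can. A call with a gripper value outside its range is refused whole. The fingers move at their own pace and stop on an object; FORCE is the grip in N (left out, the last holds). Time passes only in rows, so rows that repeat a pose let the fingers close. It gives the time, the measured TCP pose, the force, the opening and the grip force at its end, in the units of the state.
- get_state(): the state, without advancing time (a new reading comes with each control period).
- camera(name): name is "scene" or "top" or "wrist"; returns a dict with "color" (400x640x3 uint8, red, green, blue), "z_map" (400x640 float32, m along the optical axis (not along the pixel's ray), 0 where there is no reading), "vfov" (degrees; the focal length in pixels is half the picture's height over the tangent of half this angle, whatever the lens; pixels are square), "cx", "cy" (the principal point, pixels), "pose" (4x4, takes a point from camera to world coordinates). Camera axes: x right, y down, z forward; pixel columns grow to the right and rows downward; lengths in m; the calibration is good to about 2 mm. A picture is of the moment at which its call begins.
- job_done(): hands the job in; it is judged then, once.
The state is a dict: "clock": time; "joint_positions": joint angles; "joint_velocities": joint speeds; "joint_torque": joint torques, N m; "tcp_pos": TCP position; "ee_rot": TCP orientation; "ft_force": force on the tool from outside, world axes, zero at the start; "moment": the same for the moment, N m; "grip_width": opening from 0.0 (shut) to 1.0 (fully open); "gripper_force": force on a finger pad.
Only numpy, scipy, OpenCV 4.12 (cv2) and the standard library are available. Lean on these libraries where they do the work, as an engineer would, in place of code of your own. Each camera call takes 0.05 s, during which the arm holds its last target. There are 200 camera calls.

## Task

With the crank handwheel, turn the specimen carousel anticlockwise (seen from above) until the small conical flask on the platter has gone past the steel index post by some 20 degrees or more, then come back clockwise and stop with the flask facing the post. The drive has a lot of slack, so the last turning must be clockwise with the slack taken up that way; then let go of the crank and leave it standing.

Things in the scene. Friction and masses are not known exactly. Their poses are not given: they have to be found in the camera images.
- axle (a point): Centre of the handwheel hub's top, on the carousel's vertical axis, 109 mm above the table. The carousel: round white stand (256 mm across) fixed to the table, round black platter (244 mm across, top 32 mm up), and above it a solid aluminium handwheel 112 mm across, rim top 107 mm up. The point's x axis points level from the axis to the index post.
- index_tip (a point): Inner end of the index post's short pointing arm, 124 mm from the axis, 74 mm above the table. The post is a slim upright steel rod on the stand, 80 mm tall, 152 mm from the axis. (A dark peg on the other side of the stand, only 40 mm tall, is not it.)
- flask_top (a point): Top centre of the small conical flask fixed on the platter 95 mm from the axis (base 35 mm across, 54 mm tall, its foil cap's top 86 mm above the table). The four straight vials beside it (tops 76 mm up) are bystanders, fixed to the platter too.
- crank_knob (a point): Top centre of the handwheel's crank knob: a black upright cylinder 16 mm across and 40 mm tall, from 110 to 150 mm above the table, 42 mm off the wheel's axis, free to spin about itself. Pinch it from above and carry it round the axle; about 4 N turns the carousel. With the slack in its middle the knob stands just opposite the conical flask across the axis.
- carousel (a joint): Angle of the platter in rad, anticlockwise from above positive: 0 when the conical flask faces the index post, positive when it is anticlockwise past it. It starts between -1.7 and -0.8, has stops at -2.1 and 1.2, and stays where it is left (friction).
- handwheel (a joint): Angle of the handwheel relative to the platter in rad, anticlockwise positive: the drive's slack, -0.35 to 0.35. Inside it the wheel turns easily and the platter stays; at 0.35 the wheel carries the platter anticlockwise, at -0.35 clockwise. Knob's direction from the axle = index post's direction + pi + carousel + handwheel. It stays where it is left.

How it is judged:
By the outcome, as a careful person would: the job done as asked, in the order asked, and still so for the second after the job is handed in, with the robot touching nothing.
It also fails if it takes over 38 s, if anything falls off the work surface, if the arm or the gripper's body presses on something with over 40 N, if the wrist force passes 120 N, or if a joint passes its speed limit or range.

## Working session

There is one attempt and no reset: what is moved stays moved. The work goes in short steps, Python scripts to look and compute and a shell command to move; the robot and the scene stay as the last step left them, time stands still between calls to the robot, and variables do not carry over. Pictures are saved under pics/ and viewed, at most 10 in all, crops included, and the job is handed in when it is done.

```bash
mkdir -p pics
cat > h.py <<'E'
from plant import *
import numpy as np, cv2
def K(c):
    f=c["color"].shape[0]/2/np.tan(np.radians(c["vfov"]/2)); return f,c["cx"],c["cy"]
def cast(c,u,v,z):
    f,cx,cy=K(c); P=np.array(c["pose"]); d=P[:3,:3]@np.array([(u-cx)/f,(v-cy)/f,1]); o=P[:3,3]
    return o+d*(z-o[2])/d[2]
def cloud(c):
    f,cx,cy=K(c); z=c["z_map"]; v,u=np.indices(z.shape); P=np.array(c["pose"])
    p=np.stack([(u-cx)/f*z,(v-cy)/f*z,z],-1)@P[:3,:3].T+P[:3,3]; p[z==0]=np.nan; return p
def save(c,n): cv2.imwrite(f"pics/{n}.png",cv2.cvtColor(c["color"],cv2.COLOR_RGB2BGR))
E
python3 - <<'E'
from h import *
ims=[]
for n in ("top","scene"):
    c=camera(n); ims.append(c["color"]); print(n,c["vfov"],c["cx"],c["cy"],np.round(c["pose"],3).tolist())
    np.savez(n+".npz",**c)
    save(c,n+"0")
s=get_state(); print(s["clock"],s["tcp_pos"],np.round(s["ee_rot"],3).tolist(),s["grip_width"])
E
```

```text
top 46.5866511260206 314.7279733802883 196.4027614955499 [[0.023, -0.997, 0.071, 0.563], [-0.999, -0.021, 0.035, 0.022], [-0.034, -0.072, -0.997, 0.759], [0.0, 0.0, 0.0, 1.0]]
scene 54.48477168807498 325.53912024373693 197.40427913550212 [[-0.001, 0.615, -0.788, 1.129], [1.0, -0.018, -0.015, 0.046], [-0.023, -0.788, -0.615, 0.506], [0.0, 0.0, 0.0, 1.0]]
0.1 [0.22398967 0.52883751 0.22940328] [[-0.921, 0.39, -0.001], [0.39, 0.921, -0.002], [0.0, -0.002, -1.0]] 0.998850033831316
```

View pics/top0.png

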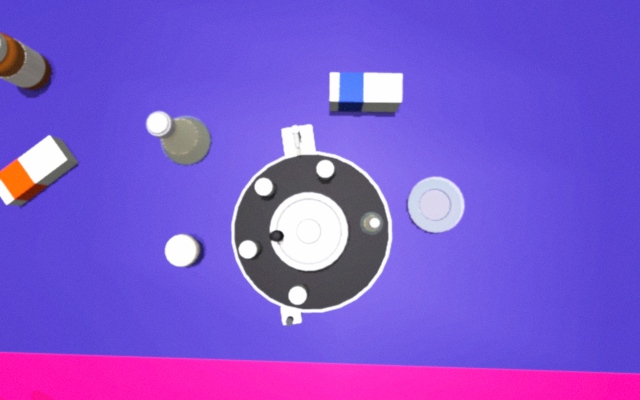

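View pics/scene0.png

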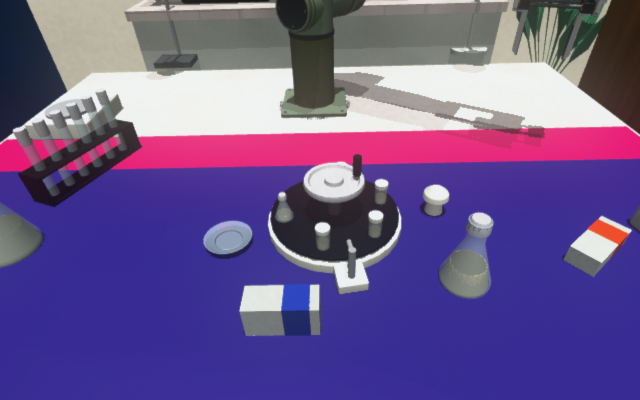

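The top view shows the wheel hub at about (309,231), the knob at (277,236), the flask cap at (374,223), and the post on the upper bracket at about (297,140). In the scene view the post is near (351,260), the flask is at (283,205), and the short peg is on the far side from the post. I'll compute positions next.

```bash
cat >> h.py <<'E'
def cent(m,near,minA=8):
    n,l,st,ce=cv2.connectedComponentsWithStats(m.astype(np.uint8))
    i=min((i for i in range(1,n) if st[i,4]>=minA),key=lambda i:np.hypot(*(ce[i]-near))); return ce[i],st[i],l==i
E
python3 - <<'E'
from h import *
c=dict(np.load("top.npz")); p=cloud(c); z=p[...,2]; v,u=np.indices(z.shape)
r=np.hypot(u-309,v-231)
def fit(m,h):
    q=np.argwhere(m)[:,::-1].astype(np.float32)
    w=np.array([cast(c,a,b,h)[:2] for a,b in q],np.float32); ctr,R=cv2.minEnclosingCircle(w); return np.round(ctr,4),round(R*2,4),len(q),np.round(np.nanmean(p[m],0),4)
col=c["color"].astype(int); g=col.sum(2)
m=(z>.095)&(z<.12)&(r<60); print("wheel",fit(m,.107))
m=(z>.13)&(r<60); print("knob",fit(m,.15))
m=(z>.06)&(z<.1)&(np.hypot(u-374,v-223)<16); print("flask",fit(m,.086))
m=(z>.076)&(z<.1)&(np.hypot(u-374,v-223)<16); print("cap",fit(m,.086))
m=(z>.055)&(np.hypot(u-297,v-138)<22); print("post",fit(m,.078)); 
for a in np.argwhere(m): print(a[::-1],np.round(p[a[0],a[1]],3),end=";")
big=cv2.resize(c["color"][90:340,190:450],None,fx=2.4,fy=2.4,interpolation=cv2.INTER_CUBIC); cv2.imwrite("pics/crop1.png",big[...,::-1])
E
```

```text
wheel (array([0.5606, 0.053 ]), 0.1108, 4736, array([0.5608, 0.0518, 0.1046]))
knob (array([0.554 , 0.0933]), 0.0169, 124, array([0.5539, 0.0935, 0.1484]))
flask (array([ 0.5749, -0.0389]), 0.0181, 118, array([ 0.5748, -0.0392,  0.0809]))
cap (array([ 0.5743, -0.0398]), 0.0161, 94, array([ 0.5748, -0.0401,  0.0853]))
post (array([0.6993, 0.0775]), 0.0345, 142, array([0.701 , 0.0765, 0.0782]))
[292 126] [0.715 0.082 0.08 ];[293 126] [0.715 0.081 0.08 ];[294 126] [0.716 0.079 0.079];[295 126] [0.716 0.078 0.078];[296 126] [0.715 0.076 0.08 ];[297 126] [0.715 0.075 0.08 ];[291 127] [0.714 0.084 0.079];[292 127] [0.714 0.082 0.081];[293 127] [0.714 0.081 0.08 ];[294 127] [0.714 0.079 0.079];[295 127] [0.713 0.078 0.082];[296 127] [0.714 0.076 0.081];[297 127] [0.714 0.075 0.081];[291 128] [0.713 0.084 0.079];[292 128] [0.712 0.082 0.08 ];[293 128] [0.712 0.081 0.08 ];[294 128] [0.712 0.079 0.08 ];[295 128] [0.712 0.077 0.083];[296 128] [0.712 0.076 0.082];[297 128] [0.713 0.075 0.079];[298 128] [0.712 0.073 0.081];[291 129] [0.711 0.084 0.079];[292 129] [0.71  0.082 0.082];[293 129] [0.7
[... 2856 characters left out ...]
71 0.076];[295 144] [0.689 0.077 0.078];[296 144] [0.689 0.076 0.078];[297 144] [0.689 0.074 0.079];[298 144] [0.689 0.073 0.078];[299 144] [0.689 0.071 0.076];[295 145] [0.687 0.077 0.079];[296 145] [0.687 0.076 0.078];[297 145] [0.687 0.074 0.08 ];[298 145] [0.687 0.073 0.08 ];[299 145] [0.688 0.071 0.076];[295 146] [0.686 0.077 0.076];[296 146] [0.685 0.075 0.081];[297 146] [0.686 0.074 0.078];[298 146] [0.686 0.073 0.078];[299 146] [0.686 0.071 0.075];[295 147] [0.685 0.077 0.076];[296 147] [0.685 0.076 0.076];[297 147] [0.684 0.074 0.078];[298 147] [0.684 0.073 0.077];[299 147] [0.684 0.071 0.078];[296 148] [0.683 0.076 0.075];[297 148] [0.683 0.074 0.075];[298 148] [0.683 0.073 0.076];
```

View pics/crop1.png

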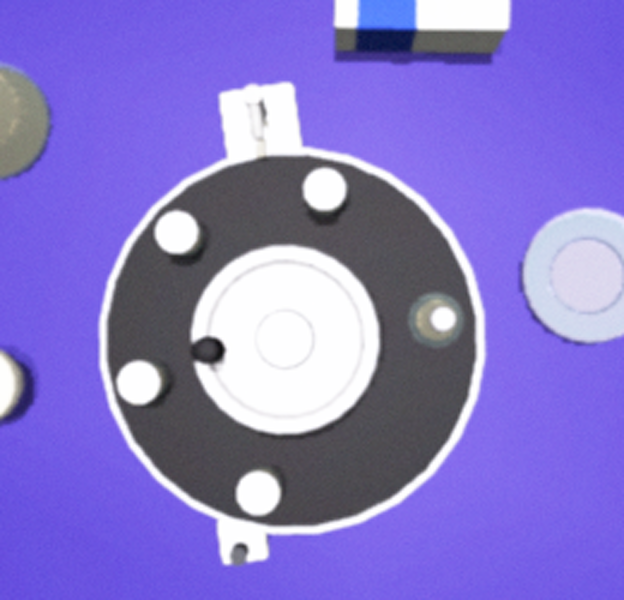

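```bash
python3 -m jog '{"jaw":[0,0,0,0,0,0,0,0],"travel":[[-28,-16,0],[-28,-16,0],[-28,-16,0],[-28,-16,0],[-28,-16,0],[-28,-16,0],[-28,-16,0],[-28,-16,0]],"rot":[[0,0,7],[0,0,14],[0,0,21],[0,0,28],[0,0,35],[0,0,42],[0,0,49],[0,0,56]]}' 30
cat > go.py <<'E'
from h import *; import sys
# world target -> travel in tool axes (cm); args x y z yaw_of_tool_y
t=np.array([float(a) for a in sys.argv[1:4]]); s=get_state(); R=np.array(s["ee_rot"])
print("tcp",np.round(s["tcp_pos"],4),"yaw y",np.degrees(np.arctan2(R[1,1],R[0,1])).round(2),"travel",np.round(R.T@(t-s["tcp_pos"])*100,2),"F",np.round(s["ft_force"],1))
E
python3 go.py .554 .0935 .19
```

```text
clock: 0.77
tcp_pos: [0.4209, 0.2701, 0.2301]
ee_rot: [[-0.184, 0.983, -0.0], [0.983, 0.184, -0.001], [-0.001, -0.0, -1.0]]
ft_force: [1.0, 0.6, -0.4]
grip_width: 0.511
gripper_force: 0.0
tcp [0.4209 0.2701 0.2301] yaw y 10.6 travel [-19.8    9.83   4.03] F [ 1.   0.6 -0.4]
```

```bash
python3 -m jog '{"jaw":[0,0,0,0,0,0,0,0],"travel":[[-19.8,9.8,4],[-19.8,9.8,4],[-19.8,9.8,4],[-19.8,9.8,4],[-19.8,9.8,4],[-19.8,9.8,4],[-19.8,9.8,4],[-19.8,9.8,4]],"rot":[[0,0,7],[0,0,14],[0,0,21],[0,0,21],[0,0,21],[0,0,21],[0,0,21],[0,0,21]]}'
python3 go.py .554 .0935 .144
python3 - <<'E'
from h import *
c=camera("wrist"); p=cloud(c); m=(p[...,2]>.135)&(p[...,2]<.156)&(np.hypot(p[...,0]-.554,p[...,1]-.0935)<.03)
print(m.sum(),np.nanmedian(p[m],0) if m.any() else None); save(c,"w1")
E
```

```text
clock: 1.43
tcp_pos: [0.5533, 0.0971, 0.1897]
ee_rot: [[0.175, 0.985, -0.002], [0.985, -0.175, 0.001], [0.0, -0.002, -1.0]]
ft_force: [-0.9, -0.3, -0.0]
grip_width: 0.503
gripper_force: 0.0
tcp [0.5533 0.0971 0.1897] yaw y -10.07 travel [-0.34  0.14  4.57] F [-0.9 -0.3 -0. ]
617 [0.55420345 0.09556692 0.14932936]
```

View pics/w1.png

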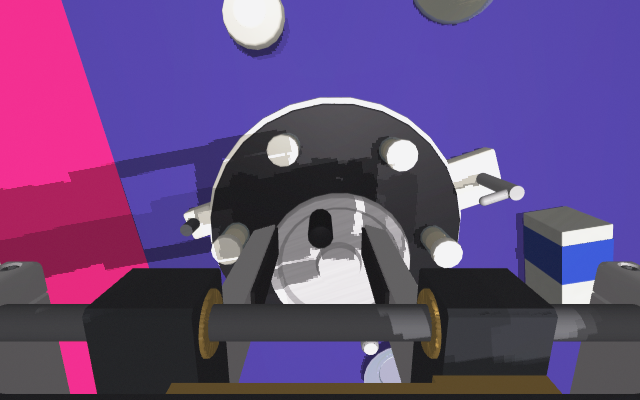

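The wrist view shows the knob at about (320,230), between the open fingers (x 250–375). I'll descend and pinch it.

```bash
python3 -m jog '{"jaw":[0,0,-1,-1,-1,-1,-1,-1],"travel":[[0,0,2.5],[0,0,4.5],[0,0,4.5],[0,0,4.5],[0,0,4.5],[0,0,4.5],[0,0,4.5],[0,0,4.5]],"rot":[[0,0,0],[0,0,0],[0,0,0],[0,0,0],[0,0,0],[0,0,0],[0,0,0],[0,0,0]]}' 30
python3 - <<'E'
from h import *
s=get_state(); p=np.array(s["tcp_pos"]); R=np.array(s["ee_rot"]); C=np.array([.5606,.0530]); d=p[:2]-C
print(p,np.hypot(*d),np.degrees(np.arctan2(d[1],d[0])),s["grip_width"]*94)
# arc waypoints every 15deg, R=.042
a0=np.degrees(np.arctan2(d[1],d[0]))
for a in np.arange(105,251,10):
    w=np.r_[C+.042*np.array([np.cos(np.radians(a)),np.sin(np.radians(a))]),p[2]]
    print(a,np.round(R.T@(w-p)*100,2))
E
```

```text
clock: 2.15
tcp_pos: [0.5547, 0.0977, 0.1471]
ee_rot: [[0.173, 0.985, 0.003], [0.985, -0.173, 0.001], [0.001, 0.002, -1.0]]
ft_force: [-0.3, 0.8, 4.2]
grip_width: 0.163
gripper_force: 30.0
[0.55467258 0.09774732 0.14711753] 0.04513820253071604 97.5457149679617 15.278411559808406
105 [-0.5  -0.41 -0.  ]
115 [-0.86 -1.05 -0.  ]
125 [-1.33 -1.61 -0.01]
135 [-1.89 -2.08 -0.01]
145 [-2.53 -2.45 -0.01]
155 [-3.21 -2.7  -0.01]
165 [-3.94 -2.83 -0.01]
175 [-4.67 -2.83 -0.01]
185 [-5.39 -2.7  -0.01]
195 [-6.08 -2.45 -0.01]
205 [-6.71 -2.09 -0.01]
215 [-7.27 -1.61 -0.01]
225 [-7.74 -1.05 -0.01]
235 [-8.11 -0.42 -0.01]
245 [-8.36  0.27 -0.01]
```

```bash
python3 -m jog '{"jaw":[-1,-1,-1,-1,-1,-1,-1,-1],"travel":[[-0.15,-0.35,0],[-0.35,-0.7,0],[-0.52,-1.02,0],[-0.75,-1.3,0],[-0.99,-1.58,0],[-1.27,-1.82,0],[-1.55,-2.05,0],[-1.87,-2.25,0]],"rot":[[0,0,0],[0,0,0],[0,0,0],[0,0,0],[0,0,0],[0,0,0],[0,0,0],[0,0,0]]}' 40
cat > st.py <<'E'
from h import *
s=get_state(); p=np.array(s["tcp_pos"]); R=np.array(s["ee_rot"]); C=np.array([.5606,.0530]); off=np.array([.0009,.0033]); d=p[:2]-off-C
a0=np.degrees(np.arctan2(d[1],d[0])); print("r",np.hypot(*d).round(4),"ang",a0.round(1)%360,"w",s["grip_width"]*94,"F",np.round(s["ft_force"],1))
for nm in ("top",):
    c=camera(nm); q=cloud(c); v,u=np.indices(q.shape[:2])
    k=(q[...,2]>.072)&(q[...,2]<.1)&(abs(np.hypot(q[...,0]-C[0],q[...,1]-C[1])-.095)<.022)
    n,l,sta,ce=cv2.connectedComponentsWithStats(k.astype(np.uint8))
    for i in range(1,n):
        if sta[i,4]>15:
            w=q[l==i]; m=w.mean(0); print(nm,sta[i,4],np.round(m,4),"zmax",np.percentile(w[:,2],90).round(3),"az",np.degrees(np.arctan2(m[1]-C[1],m[0]-C[0])).round(2),"r",np.hypot(*(m[:2]-C)).round(4))
E
python3 st.py
```

```text
clock: 2.82
tcp_pos: [0.5293, 0.0839, 0.1471]
ee_rot: [[0.173, 0.985, 0.003], [0.985, -0.173, 0.003], [0.003, 0.003, -1.0]]
ft_force: [0.9, 5.1, 6.2]
grip_width: 0.161
gripper_force: 40.0
r 0.0424 ang 139.4 w 15.113589494545234 F [0.9 5.1 6.2]
top 228 [0.6547 0.0649 0.0765] zmax 0.078 az 7.19 r 0.0948
top 227 [0.5972 0.1406 0.0765] zmax 0.078 az 67.35 r 0.0949
top 95 [ 0.6054 -0.0297  0.0852] zmax 0.087 az -61.55 r 0.0941
top 52 [0.4678 0.0274 0.0761] zmax 0.077 az -164.56 r 0.0963
```

```bash
python3 -m jog '{"jaw":[-1,-1,-1,-1,-1,-1,-1,-1],"travel":[[-0.32,-0.17,0],[-0.66,-0.31,0],[-1.0,-0.42,0],[-1.36,-0.5,0],[-1.73,-0.55,0],[-2.1,-0.57,0],[-2.46,-0.55,0],[-2.82,-0.5,0]],"rot":[[0,0,0],[0,0,0],[0,0,0],[0,0,0],[0,0,0],[0,0,0],[0,0,0],[0,0,0]]}'
python3 -m jog '{"jaw":[-1,-1,-1,-1,-1,-1,-1,-1],"travel":[[-0.36,0.08,0],[-0.71,0.19,0],[-1.05,0.33,0],[-1.37,0.5,0],[-1.68,0.7,0],[-1.97,0.94,0],[-2.23,1.2,0],[-2.46,1.48,0]],"rot":[[0,0,0],[0,0,0],[0,0,0],[0,0,0],[0,0,0],[0,0,0],[0,0,0],[0,0,0]]}'
python3 st.py
```

```text
clock: 3.53
tcp_pos: [0.5188, 0.0565, 0.147]
ee_rot: [[0.173, 0.985, 0.001], [0.985, -0.173, 0.002], [0.002, 0.001, -1.0]]
ft_force: [-2.2, 3.7, 7.8]
grip_width: 0.159
gripper_force: 40.0
clock: 4.2
tcp_pos: [0.5287, 0.029, 0.147]
ee_rot: [[0.173, 0.985, 0.0], [0.985, -0.173, 0.0], [0.0, 0.0, -1.0]]
ft_force: [-3.2, 2.0, 9.9]
grip_width: 0.163
gripper_force: 40.0
r 0.0426 ang 219.8 w 15.282402261028361 F [-3.2  2.   9.9]
top 96 [0.6491 0.0857 0.0854] zmax 0.088 az 20.26 r 0.0943
top 90 [ 0.5709 -0.0421  0.0763] zmax 0.078 az -83.79 r 0.0956
```

```bash
python3 -m jog '{"jaw":[-1,-1,-1,-1,-1,-1,-1,-1],"travel":[[-0.22,0.29,0],[-0.42,0.6,0],[-0.59,0.93,0],[-0.73,1.26,0],[-0.84,1.61,0],[-0.92,1.97,0],[-0.92,1.97,0],[-0.92,1.97,0]],"rot":[[0,0,0],[0,0,0],[0,0,0],[0,0,0],[0,0,0],[0,0,0],[0,0,0],[0,0,0]]}'
python3 st.py
```

```text
clock: 4.92
tcp_pos: [0.5477, 0.0163, 0.1471]
ee_rot: [[0.173, 0.985, 0.003], [0.985, -0.173, -0.0], [0.0, 0.003, -1.0]]
ft_force: [0.7, 1.2, 5.2]
grip_width: 0.158
gripper_force: 40.0
r 0.0423 ang 251.0 w 14.831658665752881 F [0.7 1.2 5.2]
```

```bash
sed -i 's/for nm in ("top",)/for nm in ("top","scene")/' st.py; python3 st.py
python3 -m jog '{"jaw":[-1,-1,-1,-1,-1,-1,-1,-1],"travel":[[0.1,-0.43,0],[0.24,-0.84,0],[0.43,-1.24,0],[0.65,-1.62,0],[0.92,-1.97,0],[1.22,-2.29,0],[1.55,-2.58,0],[1.91,-2.83,0]],"rot":[[0,0,0],[0,0,0],[0,0,0],[0,0,0],[0,0,0],[0,0,0],[0,0,0],[0,0,0]]}'
python3 -m jog '{"jaw":[-1,-1,-1,-1,-1,-1,-1,-1],"travel":[[0.32,-0.18,0],[0.65,-0.33,0],[0.93,-0.43,0],[1.14,-0.5,0],[1.35,-0.55,0],[1.5,-0.57,0],[1.5,-0.57,0],[1.5,-0.57,0]],"rot":[[0,0,0],[0,0,0],[0,0,0],[0,0,0],[0,0,0],[0,0,0],[0,0,0],[0,0,0]]}'
python3 st.py
```

```text
r 0.0423 ang 251.0 w 15.317386387476962 F [-0.1  1.   5.6]
scene 87 [0.515  0.1319 0.074 ] zmax 0.075 az 120.03 r 0.0912
scene 86 [ 0.5175 -0.0324  0.074 ] zmax 0.075 az -116.8 r 0.0957
scene 79 [0.6235 0.1253 0.0814] zmax 0.085 az 48.97 r 0.0958
scene 119 [ 0.6163 -0.0273  0.0741] zmax 0.075 az -55.24 r 0.0978
clock: 5.73
tcp_pos: [0.5229, 0.0382, 0.147]
ee_rot: [[0.173, 0.985, 0.003], [0.985, -0.173, -0.005], [-0.004, 0.004, -1.0]]
ft_force: [-0.0, -4.0, 6.7]
grip_width: 0.164
gripper_force: 40.0
clock: 6.4
tcp_pos: [0.5188, 0.0549, 0.147]
ee_rot: [[0.173, 0.985, 0.0], [0.985, -0.173, -0.002], [-0.002, 0.0, -1.0]]
ft_force: [-4.1, -0.5, 10.3]
grip_width: 0.165
gripper_force: 40.0
r 0.0427 ang 181.9 w 15.532527490447926 F [-4.1 -0.5 10.3]
top 98 [0.6482 0.0885 0.0852] zmax 0.088 az 22.09 r 0.0945
top 237 [ 0.5675 -0.041   0.0763] zmax 0.078 az -85.8 r 0.0943
top 168 [0.5628 0.1476 0.0764] zmax 0.078 az 88.65 r 0.0947
scene 41 [0.477  0.1007 0.0741] zmax 0.075 az 150.3 r 0.0962
scene 48 [ 0.4798 -0.0014  0.0741] zmax 0.075 az -146.03 r 0.0974
scene 99 [0.562  0.1456 0.0742] zmax 0.075 az 89.16 r 0.0926
scene 100 [ 0.5699 -0.0436  0.074 ] zmax 0.075 az -84.48 r 0.0971
scene 83 [0.6532 0.0863 0.081 ] zmax 0.085 az 19.76 r 0.0984
```

```bash
python3 -m jog '{"jaw":[-1,-1,-1,-1,-1,-1],"travel":[[0.2,-0.03,0],[0.4,-0.05,0],[0.6,-0.06,0],[0.73,-0.06,0],[0.73,-0.06,0],[0.73,-0.06,0]],"rot":[[0,0,0],[0,0,0],[0,0,0],[0,0,0],[0,0,0],[0,0,0]]}'
cat >> st.py <<'E'
c=camera("top"); q=cloud(c)
def az(m,ref=C): return np.degrees(np.arctan2(m[1]-ref[1],m[0]-ref[0])).round(2)
r=np.hypot(q[...,0]-C[0],q[...,1]-C[1]); t=np.degrees(np.arctan2(q[...,1]-C[1],q[...,0]-C[0]))
P=q[(q[...,2]>.068)&(q[...,2]<.085)&(r>.122)&(r<.16)&(abs(t-10)<12)]; print("post",len(P),az((P.min(0)+P.max(0))/2),az(P.mean(0)))
E
python3 st.py
```

```text
clock: 7.0
tcp_pos: [0.5193, 0.0624, 0.147]
ee_rot: [[0.173, 0.985, -0.0], [0.985, -0.173, -0.002], [-0.002, -0.0, -1.0]]
ft_force: [-3.8, -2.3, 10.8]
grip_width: 0.159
gripper_force: 40.0
r 0.0426 ang 171.8 w 14.973476979799997 F [-3.8 -2.3 10.8]
top 96 [0.6531 0.0724 0.0855] zmax 0.088 az 11.84 r 0.0945
top 233 [0.5762 0.1465 0.0765] zmax 0.078 az 80.52 r 0.0948
top 241 [ 0.5507 -0.0407  0.0762] zmax 0.078 az -96.03 r 0.0943
top 39 [0.4724 0.0278 0.0762] zmax 0.078 az -164.06 r 0.0918
scene 26 [0.4686 0.0124 0.0736] zmax 0.075 az -156.17 r 0.1006
scene 68 [0.4892 0.112  0.0741] zmax 0.075 az 140.44 r 0.0926
scene 95 [ 0.5535 -0.0429  0.0741] zmax 0.075 az -94.25 r 0.0962
scene 108 [0.5787 0.1439 0.0741] zmax 0.075 az 78.73 r 0.0927
scene 86 [0.6579 0.0702 0.0812] zmax 0.085 az 10.01 r 0.0988
post 138 9.99 9.57
```

```bash
python3 -m jog '{"jaw":[-1,-1,-1,-1],"travel":[[0.08,0,0],[0.15,0,0],[0.15,0,0],[0.15,0,0]],"rot":[[0,0,0],[0,0,0],[0,0,0],[0,0,0]]}'
python3 st.py | grep -v scene
```

```text
clock: 7.48
tcp_pos: [0.5195, 0.0637, 0.147]
ee_rot: [[0.173, 0.985, -0.001], [0.985, -0.173, -0.002], [-0.002, -0.0, -1.0]]
ft_force: [-2.9, -1.7, 9.6]
grip_width: 0.159
gripper_force: 40.0
r 0.0426 ang 170.0 w 14.946163567867867 F [-2.9 -1.7  9.6]
top 95 [0.6534 0.0696 0.0855] zmax 0.088 az 10.11 r 0.0943
top 238 [0.5791 0.146  0.0763] zmax 0.078 az 78.77 r 0.0948
top 244 [ 0.5477 -0.0404  0.0763] zmax 0.078 az -97.83 r 0.0943
top 28 [0.4725 0.0312 0.0766] zmax 0.078 az -166.13 r 0.0908
post 137 9.98 9.57
```

Aligned to about 0.3°, with the slack taken up clockwise. Next I release the knob and retreat straight up.

```bash
python3 -m jog '{"jaw":[0,0,0,0,0,0,0,0],"travel":[[0,0,0],[0,0,0],[0,0,0],[0,0,0],[0,0,-2],[0,0,-5],[0,0,-8],[0,0,-10]],"rot":[[0,0,0],[0,0,0],[0,0,0],[0,0,0],[0,0,0],[0,0,0],[0,0,0],[0,0,0]]}'
python3 -m jog '{"jaw":[0,0,0,0,0,0],"travel":[[3,-3,0],[6,-6,0],[9,-9,0],[12,-12,0],[14,-14,0],[14,-14,0]],"rot":[[0,0,0],[0,0,0],[0,0,0],[0,0,0],[0,0,0],[0,0,0]]}'
python3 st.py | grep -v scene
python3 - <<'E'
from h import *
c=camera("top"); q=cloud(c); C=np.array([.5606,.053]); r=np.hypot(q[...,0]-C[0],q[...,1]-C[1])
m=(q[...,2]>.135)&(q[...,2]<.16)&(r<.06); k=q[m].mean(0); print("knob",k,np.degrees(np.arctan2(k[1]-C[1],k[0]-C[0])),m.sum()); save(c,"end")
E
```

```text
clock: 8.3
tcp_pos: [0.5207, 0.0648, 0.2477]
ee_rot: [[0.173, 0.985, 0.002], [0.985, -0.173, -0.0], [0.0, 0.002, -1.0]]
ft_force: [0.9, 0.4, -0.0]
grip_width: 0.501
gripper_force: 0.0
clock: 8.8
tcp_pos: [0.4027, 0.2305, 0.2449]
ee_rot: [[0.167, 0.986, -0.002], [0.986, -0.167, 0.002], [0.001, -0.003, -1.0]]
ft_force: [0.1, -0.2, -0.9]
grip_width: 0.504
gripper_force: 0.0
r 0.2357 ang 132.3 w 47.3560955763393 F [ 0.1 -0.2 -0.9]
top 96 [0.6535 0.0696 0.0854] zmax 0.088 az 10.14 r 0.0943
top 237 [0.5791 0.146  0.0762] zmax 0.078 az 78.77 r 0.0948
top 241 [ 0.5477 -0.0405  0.0761] zmax 0.078 az -97.85 r 0.0943
top 243 [0.4896 0.1154 0.0762] zmax 0.078 az 138.71 r 0.0945
top 243 [0.4713 0.0223 0.0763] zmax 0.078 az -161.02 r 0.0944
post 139 9.99 9.55
knob [0.51977324 0.06007881 0.14943747] 170.1634777303284 118
```

View pics/end.png

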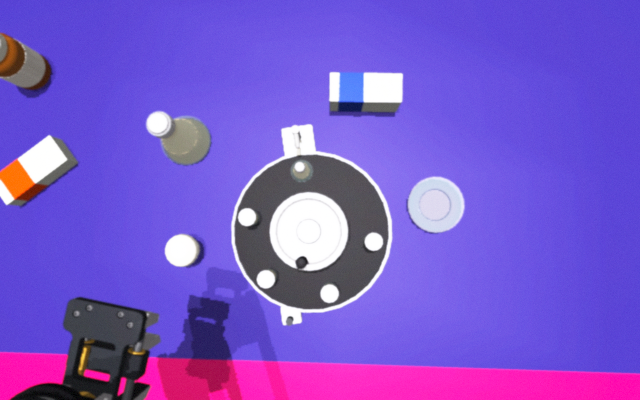

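The flask (300,170) faces the post (297,140). The knob stands at (302,262) with the slack at its clockwise end, and the arm is clear.

```bash
python3 -c "
from plant import *
print(job_done())"
```

```text
the job is handed in; nothing more can be done
None
```

The job is handed in: I turned the carousel anticlockwise until the flask was about 40° past the post, then came back clockwise and stopped with the flask within about 0.5° of it, with the slack taken up clockwise, the crank released and the arm clear, at about 9 s on the clock.

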